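# Lock a sample cell into the analyser with its slim bayonet ring

### The arm

A 6-joint arm with a two-finger parallel gripper is mounted at the origin on a cart in front of the work surface, level with it; the furniture and walls round the work are solid. World frame = base frame: x ahead of the robot, y to its left, z up, the work surface at z = 0. Lengths are in m, angles in degrees, forces in N, time in s.
With the tool pointing down it reaches from about 0.35 to 0.725 m from the base axis. Payload 4.3 kg.
Tool frame: the origin (TCP) lies between the finger pads; the fingertips stand 25 mm ahead of it and the grasp point (between the pads) lies 6 mm ahead of it (bot.tip_reach is the z of the fingertips in the tool frame, in m); z points along the fingers, y is the line along which they close (so a half turn about z gives the same grasp; the last joint's range is limited). The gripper opens to 85 mm and grips with 20 to 120 N. Pads are 22 mm wide; open, the fingers measure 114 mm over their backs; the gripper's body (76 mm by 85 mm) begins 54 mm behind the grasp point. The pads swing forward as they close: fully open they stand 13 mm farther back than shut.
Start: joints at [65.071, 21.618, 4.641, 73.018, 0, 83.68], TCP at [0.184, 0.545, 0.256] pointing down, gripper open.
Joint ranges: [-156.06, 156.06], [-48.1, 94.91], [-58.44, 69.94], [-101.28, 121.22], [-78.64, 73.56], [-180, 180]. Speed limits (degrees/s): [147.25, 147.25, 180, 180, 180, 180].

### API

Orientations are given as [roll, pitch, yaw] about the fixed x, y, z axes, in that order (R = Rz(yaw) Ry(pitch) Rx(roll)).
In Python, from station import bot gives the robot as it stands.
- The arm moves only by the shell command python3 -m inch 'ROWS'. ROWS is JSON, a list of rows, each a list of 3 entries, a list of its own where there are three numbers: the gripper's target within -1 to 1 (shut at 1, half-way at 0, fully open at -1), then the shift along the tool's x, y, z in m, then the turn, a rotation vector about the tool's x, y, z in rad. A call has 1 to 20 rows; each row shifts and turns the commanded pose from where the row before left it, along the tool's axes as they then stand; what a row does not reach is not made up. A row lasts 1/10 s, in which the tool goes at most 50 mm and 8.59 degrees, less where a joint would pass 70% of its speed; a pose out of reach is approached as far as the arm can. A call with a gripper value outside its range is refused whole. The fingers move at their own pace and stop on an object; the grip force is fixed at half the most. Time passes only in rows, so rows that do not move let the fingers close. It gives the time, the measured TCP pose, the force, the opening and the grip force at its end, in the units of the state.
- bot.read_state(): the state, without advancing time (a new reading comes with each control period).
- bot.get_image(name): name is "scene" or "top" or "wrist"; returns a dict with "pixels" (400x640x3 uint8, red, green, blue), "camera_matrix" (3x3 intrinsics, pixels), "world_from_camera" (4x4, takes a point from camera to world coordinates). Camera axes: x right, y up, looking along -z (the intrinsics and any distortion apply to the point x, -y, -z); pixel columns grow to the right and rows downward; lengths in m; the calibration is good to about 2 mm. A picture is of the moment at which its call begins. There is no depth.
- bot.sign_off(): hands the job in; it is judged then, once.
The state is a dict: "t": time; "q": joint angles; "qd": joint speeds; "tau": joint torques, N m; "ee_pos": TCP position; "tcp_rot": TCP orientation; "contact_force": force on the tool from outside, world axes, zero at the start; "wrist_torque": the same for the moment, N m; "finger_gap": opening from 0.0 (shut) to 1.0 (fully open); "grasp_force": force on a finger pad.
Only numpy, scipy, OpenCV 4.12 (cv2) and the standard library are available. Lean on these libraries where they do the work, as an engineer would, in place of code of your own. Each camera call takes 0.05 s, during which the arm holds its last target. There are 200 camera calls.

### The job

The amber sample cell with ground herb is to be read in the bench analyser, whose bayonet ring has been left partly closed: turn the slim fluted ring on the turret anticlockwise to its stop, stand the cell gently in the seat with its three pins down in the three keyways and let it go, then turn the ring clockwise until you feel it draw the cell down firmly on its sprung window, and stop there without forcing it. Hold the slim ring alone: keep the gripper off the fixed rings directly above and below it. At the end let go of everything, and leave the mug, the stapler, the brass weight and the packet of nuts where they are.

Things in the scene. Friction and masses are not known exactly. Their poses are not given: they have to be found in the camera images.
- analyser: Fixed bench analyser: low grey and white housing, 70 mm high. Origin on the vertical turret axis at table height; x points to the console behind the turret, z up. Housing: 73 mm before the axis to 143 mm behind, 90 mm to either side. Console: 150 mm wide, up to 105 mm high, from 78 mm behind the axis. Turret flange: 88 mm across, its top 74 mm above the table.
- lower_ring: Plain fixed ring below the slim ring: outer diameter 56 mm, from 74 to 92 mm above the table, on the turret axis. Origin as the analyser's. The gripper must keep off it.
- upper_ring: Plain fixed ring above the slim ring, round the mouth of the seat: outer diameter 56 mm, bore 51 mm, from 104.5 to 111 mm above the table, with three engraved lines over the keyways. Origin as the analyser's. The gripper must keep off it.
- ring_center (a point): Centre of the slim fluted bayonet ring (64 mm across, 10.5 mm tall, 4 mm proud of the fixed rings), on the turret axis 98 mm above the table; fixed, does not turn with the ring, whose angle is not measured. From above: anticlockwise opens, up to a stop (0.65 to 1.05 rad from the start), clockwise closes, 1.3 rad from stop to stop. Friction about 0.2 N m; stays where it is left.
- seat_center (a point): Nominal centre of the top of the seat's window, on the turret axis, 77 mm above the table (34 mm below the upper ring's top); the true height is unknown by 2 mm either way. Axes as the analyser's. Keyways, 13 mm wide, in a sleeve of 35 mm bore, seen from the axis: one towards -x, the others 120 degrees from it. Open, the ring lets pins pass in the keyways.
- seat: The seat with its sprung glass window (10 N per mm), origin as the analyser's. From the open stop the ring's tabs meet the pins after 0.2 to 1.1 rad, swing the cell clockwise by up to 0.4 rad to the keyways' sides (little force), then press it down, 9 mm per rad. Each newton on the window adds 0.01 to 0.025 N m to the torque of plain turning; wanted: 6 to 25 N, best about 12 N.
- cell_center (a point): The loose sample cell's centre, half-way up. Upright cylinder, 30 mm across, 61 mm tall, about 70 g: amber glass, white ribbed cap (30 mm across) as its upper 20 mm, metal foot with three level steel pins, 6 mm thick, 9 mm above its underside, reaching 22.5 mm from its axis: one along its x axis, the others 120 degrees from it. z is its axis, up. Starts upright on the table.
- cell: The same sample cell; origin at the centre of its underside, axes as at its centre. Seated, it reaches about 27 mm above the upper ring.
- mug: Bystander: white mug, 83 mm across and 86 mm tall, with a handle.
- stapler: Bystander: hand stapler on the table, 116 x 28 x 38 mm.
- weight: Bystander: brass balance weight with a knob, 29 mm across and 34 mm tall.
- packet: Bystander: clear packet of nuts, 90 x 73 x 38 mm.
Things that resemble listed ones, but are neither listed nor needed, are in the scene too. Several things look just like the cell: the one meant starts farthest to the robot's right.

How it is judged (in metres and radians):
On the way, in this order (a step that is already met when the one before it is completed fails the run):
1. the cell stands upright in the seat, its pins in the keyways, let go by the gripper (horizontal distance between cell and seat_center below 0.004 m and z of cell in the frame of seat_center below 0.0035 m and angle between cell's own z axis and vertical below 0.1 rad and contact force between the fingers and cell below 0.1 N), for 0.2 s.
2. the ring draws the cell down on the window (contact force between seat and cell above 6 N), for 0.2 s.
At the end, for the whole second after the job is handed in: The cell stands upright (within 3.5 degrees), still and within 3 mm of the turret axis in the seat, its underside no more than 3 mm above the window's nominal height, and the closed ring keeps it pressed on the window with more than 6 N (horizontal distance between cell and seat_center below 0.003 m and z of cell in the frame of seat_center below 0.003 m and angle between cell's own z axis and vertical below 0.06 rad and linear speed of cell below 0.01 m/s and contact force between seat and cell above 6 N); the robot touches nothing.
It fails at once if the gripper presses on the fixed ring above or below the slim ring (over 2 N) (contact force between any of the arm, the fingers and upper_ring above 2 N or contact force between any of the arm, the fingers and lower_ring above 2 N).
It fails at once if the cell is forced on the window, by the ring or in setting it down (over 25 N) (contact force between seat and cell above 25 N).
It fails at once if the mug, stapler, weight or packet is disturbed (moved over 15 mm) (distance of any of mug, stapler, weight, packet from where it was at the start of the episode above 0.015 m).
It also fails if it takes over 72 s, if anything falls off the work surface, if the arm or the gripper's body presses on something with over 40 N, if the wrist force passes 120 N, or if a joint passes its speed limit or range.

## Working session

There is one attempt and no reset: what is moved stays moved. The work goes in short steps, Python scripts to look and compute and a shell command to move; the robot and the scene stay as the last step left them, time stands still between calls to the robot, and variables do not carry over. Pictures are saved under pics/ and viewed, at most 10 in all, crops included, and the job is handed in when it is done.

```bash
ls; mkdir -p pics; python3 - <<'E'
from station import bot
import cv2,numpy as np
s=bot.read_state();print(s)
ims=[]
for n in("scene","top"):
    d=bot.get_image(n);cv2.imwrite(f"pics/{n}0.png",d["pixels"][:,:,::-1]);print(n,d["camera_matrix"].tolist(),np.round(d["world_from_camera"],4).tolist())
E
```

```text
pics
{'t': 0.0, 'q': array([6.50726773e+01, 2.16616312e+01, 4.56037954e+00, 7.30165002e+01,
       4.08347739e-04, 8.36795717e+01]), 'qd': array([ 0.0075178 ,  0.04187403, -0.04280258, -0.0416273 ,  0.01944293,
       -0.03891456]), 'tau': array([-2.25064206e-03, -4.63602698e+01,  2.69877183e+01,  2.09711725e-02,
       -3.48767853e-04, -7.50557430e-07]), 'ee_pos': array([0.18320686, 0.54438712, 0.25534619]), 'tcp_rot': array([-1.79883009e+02, -1.33690032e-02,  1.61393092e+02]), 'contact_force': array([-0.18139677,  0.14706963, -0.6458772 ]), 'wrist_torque': array([-0.08232667, -0.00051557, -0.03434657]), 'grasp_force': 0.0, 'finger_gap': 0.9969304128999668}
scene [[405.99905694849923, 0.0, 325.58611763889706], [0.0, 405.99905694849923, 200.6732201889157], [0.0, 0.0, 1.0]] [[0.6166, 0.3379, -0.711, -0.3269], [-0.7872, 0.2707, -0.5541, -0.7192], [0.0053, 0.9014, 0.433, 0.6374], [0.0, 0.0, 0.0, 1.0]]
top [[378.50565823044076, 0.0, 317.2490760296154], [0.0, 378.50565823044076, 204.62172811116082], [0.0, 0.0, 1.0]] [[-0.012, 0.9936, -0.1125, 0.4081], [-0.9999, -0.013, -0.0082, -0.0537], [-0.0096, 0.1124, 0.9936, 1.3266], [0.0, 0.0, 0.0, 1.0]]
```

View pics/top0.png

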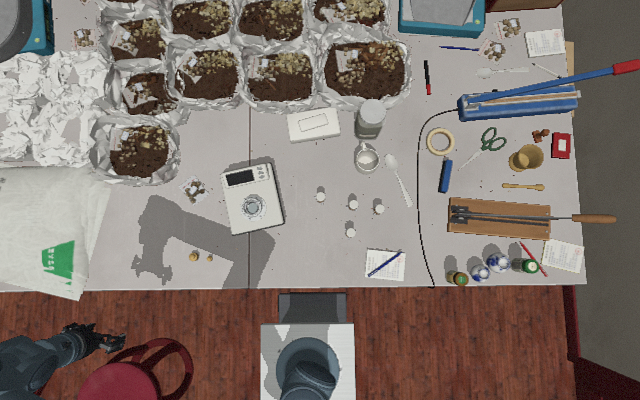

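View pics/scene0.png

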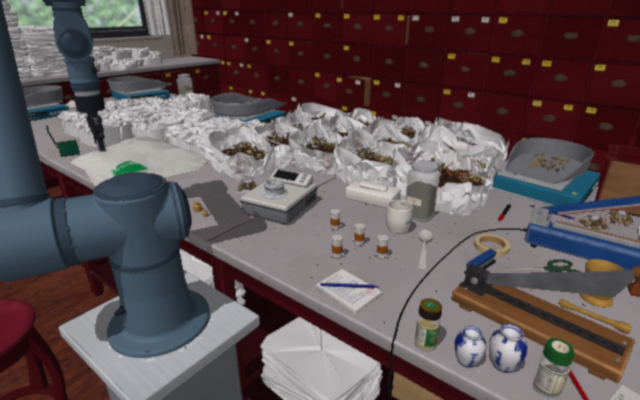

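The top view shows four look-alike cells, at (320,197), (353,204), (350,232) and (378,208). The rightmost, (378,208), is the one meant. The analyser turret is at about (252,207), with the console towards (240,178).

```bash
cat > h.py <<'E'
from station import bot
import cv2,numpy as np
from scipy.spatial.transform import Rotation as R
def cast(d,uv,z):
    K=d["camera_matrix"];T=d["world_from_camera"]
    p=np.linalg.inv(K)@[uv[0],uv[1],1];r=T[:3,:3]@[p[0],-p[1],-p[2]]
    o=T[:3,3];return o+r*(z-o[2])/r[2]
def proj(d,P):
    K=d["camera_matrix"];T=d["world_from_camera"]
    c=T[:3,:3].T@(np.array(P)-T[:3,3]);c=np.array([c[0],-c[1],-c[2]]);u=K@c;return u[:2]/u[2]
def tool(dw):  # world shift -> tool axes, current measured orientation
    s=bot.read_state();return R.from_euler('xyz',s["tcp_rot"],degrees=True).inv().apply(dw)
E
python3 - <<'E'
from h import *
d=bot.get_image("top");im=d["pixels"][:,:,::-1]
a=cv2.resize(im[155:245,210:300],None,fx=6,fy=6,interpolation=cv2.INTER_CUBIC)
b=cv2.resize(im[180:240,360:400],None,fx=6,fy=6,interpolation=cv2.INTER_CUBIC)
c=np.zeros((540,240,3),np.uint8);c[:360]=b
cv2.imwrite("pics/c1.png",np.hstack([a,c]))
for uv in[(320,197),(353,204),(350,232),(378,208)]:print(uv,cast(d,uv,.055))
g=cv2.cvtColor(im,cv2.COLOR_BGR2GRAY)
print(cast(d,(252,207),.111))
E
```

```text
(320, 197) [ 0.57802044 -0.0528459   0.055     ]
(353, 204) [ 0.55268834 -0.16402643  0.055     ]
(350, 232) [ 0.45839646 -0.15185029  0.055     ]
(378, 208) [ 0.53801105 -0.24795364  0.055     ]
[0.54082294 0.16751479 0.111     ]
```

View pics/c1.png

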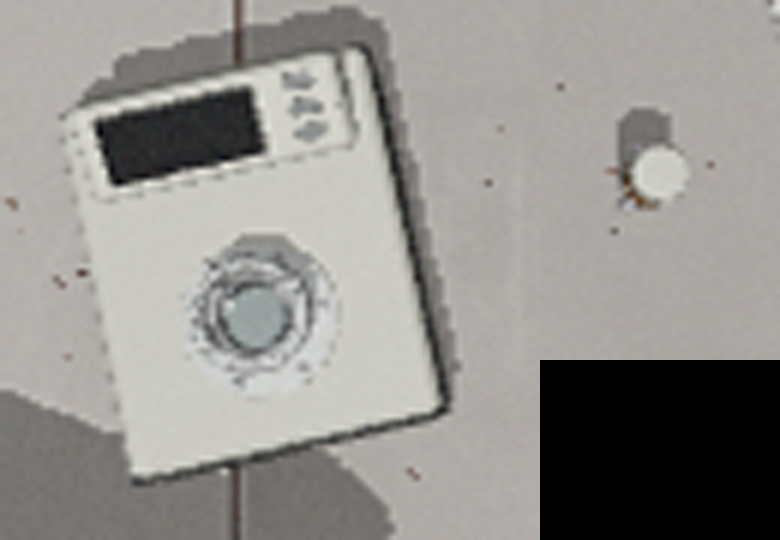

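The crop confirms the rightmost cell: white cap, amber glass and a steel pin showing, standing clear of other things. The turret is at about pixel (253,207.5), with the console up-left of it (yaw about +12°).

```bash
python3 - <<'E'
from h import *
s=bot.read_state()
print(tool(np.array([.54,.165,.27])-s["ee_pos"]))
d=bot.get_image("wrist");T=d["world_from_camera"]
Rt=R.from_euler('xyz',s["tcp_rot"],degrees=True)
print(d["camera_matrix"].tolist(),Rt.inv().apply(T[:3,3]-s["ee_pos"]),(Rt.inv().as_matrix()@T[:3,:3]).round(3))
E
```

```text
[-0.45916717 -0.24588259 -0.01412935]
[[296.35235620763024, 0.0, 314.81718651790516], [0.0, 296.35235620763024, 205.94854976034324], [0.0, 0.0, 1.0]] [ 0.07704054  0.00031588 -0.11734141] [[-0.     0.952  0.305]
 [ 1.     0.     0.   ]
 [ 0.     0.305 -0.952]]
```

```bash
python3 -m inch '[[-1,[-0.038,-0.0205,-0.0012],[0,0,0]],[-1,[-0.038,-0.0205,-0.0012],[0,0,0]],[-1,[-0.038,-0.0205,-0.0012],[0,0,0]],[-1,[-0.038,-0.0205,-0.0012],[0,0,0]],[-1,[-0.038,-0.0205,-0.0012],[0,0,0]],[-1,[-0.038,-0.0205,-0.0012],[0,0,0]],[-1,[-0.038,-0.0205,-0.0012],[0,0,0]],[-1,[-0.038,-0.0205,-0.0012],[0,0,0]],[-1,[-0.038,-0.0205,-0.0012],[0,0,0]],[-1,[-0.038,-0.0205,-0.0012],[0,0,0]],[-1,[-0.038,-0.0205,-0.0012],[0,0,0]],[-1,[-0.038,-0.0205,-0.0012],[0,0,0]],[-1,[0,0,0],[0,0,0]],[-1,[0,0,0],[0,0,0]]]'
python3 - <<'E'
from h import *
s=bot.read_state();print(s['contact_force'],s['wrist_torque'])
d=bot.get_image("wrist");im=d["pixels"][:,:,::-1].copy();cv2.imwrite("pics/w1.png",im);
print(proj(d,s["ee_pos"]*[1,1,0]+[0,0,.111]))
for z in(.111,.098):print(z,proj(d,[.5408,.1675,z]))
E
```

```text
t: 1.6
ee_pos: [0.5374, 0.1656, 0.2702]
tcp_rot: [180.0, -0.1, 161.3]
contact_force: [-0.9, -0.0, 0.3]
finger_gap: 0.997
grasp_force: 0.0
[-0.90989535 -0.00208924  0.28212254] [-0.00883725 -0.01234985 -0.06011102]
[314.50898188 194.72825299]
0.111 [317.50444744 197.34963319]
0.098 [317.39293196 193.80121672]
```

View pics/w1.png

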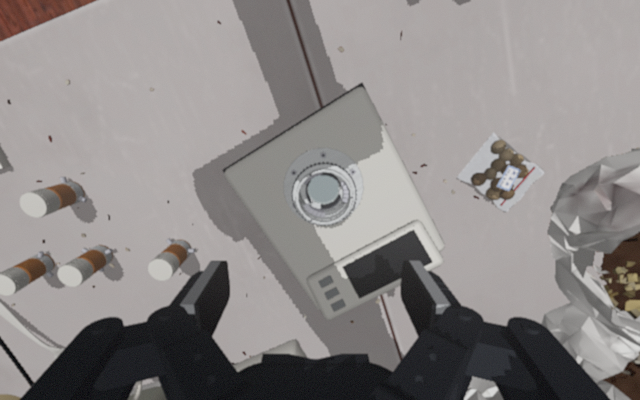

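The wrist view shows the turret at about (323,192) and the console towards the lower right. The packet is at (500,173), and the look-alike cells are at the left.

```bash
python3 - <<'E'
from h import *
d=bot.get_image("wrist");im=d["pixels"][:,:,::-1].copy()
x0,y0=278,145;c=cv2.resize(im[y0:y0+90,x0:x0+90],None,fx=6,fy=6,interpolation=cv2.INTER_CUBIC)
g=cv2.cvtColor(c,cv2.COLOR_BGR2GRAY);o=c.copy()
# radii expected
f=296.35
h=d["world_from_camera"][2,3]
print("cam h",h)
for r in(.044,.032,.028,.0255,.015):
    for z in(.074,.1,.111):print(r,z,round(np.linalg.norm(proj(d,[.54+r,.166,z])-proj(d,[.54-r,.166,z]))/2*6,1),end=' ; ')
print()
for lo,hi in((80,110),(110,140),(160,205)):
    ci=cv2.HoughCircles(cv2.GaussianBlur(g,(0,0),3),cv2.HOUGH_GRADIENT,1,200,param1=60,param2=15,minRadius=lo,maxRadius=hi)
    if ci is not None:
        u,v,r=ci[0,0];cv2.circle(o,(int(u),int(v)),int(r),(0,0,255),1);cv2.circle(o,(int(u),int(v)),3,(0,255,0),-1)
        uv=((u+.5)/6-.5+x0,(v+.5)/6-.5+y0);print(lo,r,uv,[cast(d,uv,z)[:2].round(4) for z in(.074,.104,.111)])
cv2.imwrite("pics/c2.png",o)
# housing edges: white/shadow contour
L=cv2.createLineSegmentDetector().detect(cv2.cvtColor(im,cv2.COLOR_BGR2GRAY))[0][:,0]
for l in L:
    n=np.hypot(l[2]-l[0],l[3]-l[1])
    if n>60 and 200<l[0]<460 and l[1]<330:
        a,b=cast(d,l[:2],.07),cast(d,l[2:],.07);print(l.round(),np.degrees(np.arctan2(b[1]-a[1],b[0]-a[0])).round(1)%90)
E
```

```text
cam h 0.38780266505874456
0.044 0.074 235.9 ; 0.044 0.1 254.0 ; 0.044 0.111 262.6 ; 0.032 0.074 171.5 ; 0.032 0.1 184.6 ; 0.032 0.111 190.8 ; 0.028 0.074 150.0 ; 0.028 0.1 161.5 ; 0.028 0.111 166.9 ; 0.0255 0.074 136.6 ; 0.0255 0.1 147.0 ; 0.0255 0.111 152.0 ; 0.015 0.074 80.3 ; 0.015 0.1 86.5 ; 0.015 0.111 89.4 ; 
80 105.0 (np.float32(324.16666), np.float32(190.5)) [array([0.5453, 0.1746]), array([0.5375, 0.1762]), array([0.5357, 0.1766])]
110 112.0 (np.float32(323.33334), np.float32(191.66667)) [array([0.5462, 0.1733]), array([0.5384, 0.175 ]), array([0.5365, 0.1754])]
160 179.1 (np.float32(324.16666), np.float32(194.66667)) [array([0.5498, 0.1731]), array([0.5416, 0.1749]), array([0.5396, 0.1753])]
[341. 267. 411. 231.] 12.200000000000003
[381. 294. 401. 357.] 0.1
[357.  88. 222. 173.] 12.099999999999994
[319. 107. 285.   0.] 89.9
[289.   0. 323. 107.] 0.0
[334. 261. 414. 219.] 12.099999999999994
[317.  24. 336.  83.] 2.3
[303. 317. 261. 259.] 11.699999999999989
[222. 169. 318. 109.] 12.099999999999994
[417. 222. 337. 264.] 12.099999999999994
[442. 246. 382. 127.] 12.099999999999994
[225. 176. 312. 302.] 11.9
```

View pics/c2.png

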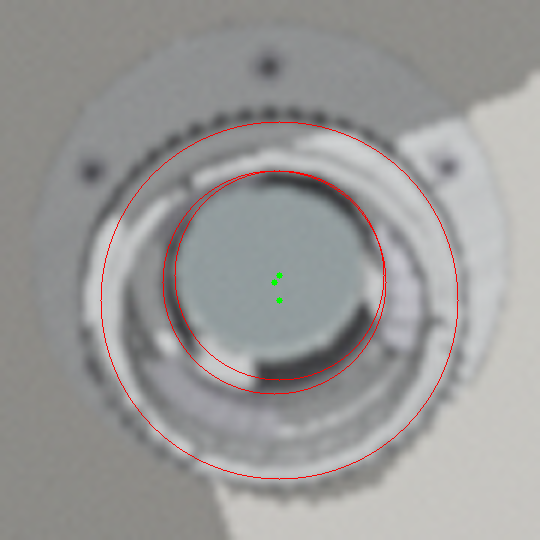

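```bash
python3 -m inch '[[-1,[-0.001,0.003,0.025],[0,0,0]],[-1,[-0.001,0.003,0.025],[0,0,0]],[-1,[-0.001,0.0025,0.02],[0,0,0]],[-1,[0,0,0],[0,0,0]],[-1,[0,0,0],[0,0,0]]]'
cat > m.py <<'E'
from h import *
d=bot.get_image("wrist");im=d["pixels"][:,:,::-1].copy();s=bot.read_state()
c0=proj(d,[.543,.173,.1]).astype(int);x0,y0=c0-60
c=cv2.resize(im[y0:y0+120,x0:x0+120],None,fx=5,fy=5,interpolation=cv2.INTER_CUBIC)
for z,col in((.103,(0,0,255)),(.111,(0,255,0)),(.074,(255,0,0))):
    r={.103:.032,.111:.028,.074:.044}[z]
    for a in np.arange(0,6.28,.1):
        u=(proj(d,[.543+r*np.cos(a),.173+r*np.sin(a),z])-[x0,y0])*5+2
        cv2.circle(c,tuple(u.astype(int)),1,col,-1)
cv2.imwrite("pics/c3.png",c);print(x0,y0,s["ee_pos"])
E
python3 m.py
```

```text
t: 2.2
ee_pos: [0.5417, 0.1743, 0.201]
tcp_rot: [-180.0, -0.0, 161.5]
contact_force: [0.3, -0.3, -0.7]
finger_gap: 0.998
grasp_force: 0.0
253 156 [0.54249747 0.17421221 0.20182759]
```

View pics/c3.png

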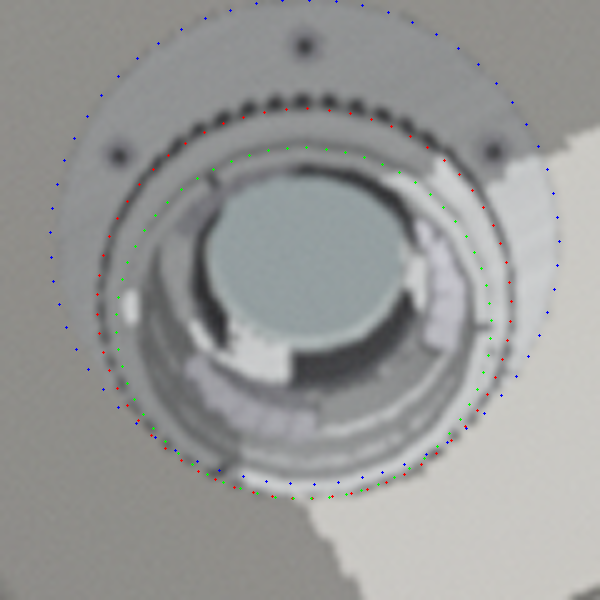

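The predicted outlines for an axis at (0.543, 0.173) match the picture to within about 1 px. The ring and flange are centred, and the engraved keyway lines show at (213,180), (480,325) and (222,470) in the crop.

```bash
python3 -m inch '[[-1,[-0.001,-0.001,0.03],[0,0,0]],[-1,[0,0,0.03],[0,0,0]],[-1,[0,0,0.02],[0,0,0]],[-1,[0,0,0.017],[0,0,0]],[-1,[0,0,0],[0,0,0]],[-1,[0,0,0],[0,0,0]],[-0.2,[0,0,0],[0,0,0]],[0,[0,0,0],[0,0,0]],[1,[0,0,0],[0,0,0]],[1,[0,0,0],[0,0,0]],[1,[0,0,0],[0,0,0]],[1,[0,0,0],[0,0,0]]]'
python3 -c "
from h import *
s=bot.read_state();print(s['wrist_torque'],tool([0,0,0])); T=R.from_euler('xyz',s['tcp_rot'],degrees=True).inv();print(T.apply(s['contact_force']),s['q'])"
```

```text
t: 3.45
ee_pos: [0.5448, 0.1726, 0.1065]
tcp_rot: [179.9, 0.2, 161.4]
contact_force: [-1.5, -0.2, 9.1]
finger_gap: 0.729
grasp_force: 63.1
[-0.03767145  0.45406149  0.12385457] [0. 0. 0.]
[ 1.29708802 -0.63349576 -9.12267503] [ 1.12095433e+01  2.59810736e+01 -1.17129343e+01  5.20706053e+01
  1.23489664e-02  2.97876450e+01]
```

```bash
python3 -m inch '[[1,[0,0,0],[0,0,-0.1]],[1,[0,0,0],[0,0,-0.1]],[1,[0,0,0],[0,0,-0.1]],[1,[0,0,0],[0,0,-0.1]],[1,[0,0,0],[0,0,-0.1]],[1,[0,0,0],[0,0,-0.1]]]'
python3 -c "
from h import *
s=bot.read_state();print(s['wrist_torque'],s['contact_force'])"
```

```text
t: 4.05
ee_pos: [0.5448, 0.1742, 0.1065]
tcp_rot: [179.8, 0.3, -164.0]
contact_force: [-2.0, 4.8, 7.8]
finger_gap: 0.724
grasp_force: 63.3
[ 0.86804281  0.48993625 -0.14767965] [-2.03227882  4.82477436  7.80955353]
```

```bash
for i in 1; do python3 -m inch '[[1,[0,0,0],[0,0,-0.08]],[1,[0,0,0],[0,0,-0.07]]]'; done
python3 -c "
from h import *
s=bot.read_state();print(s['wrist_torque'])"
python3 -m inch '[[1,[0,0,0],[0,0,-0.05]],[1,[0,0,0],[0,0,-0.05]]]'
python3 -c "
from h import *
s=bot.read_state();print(s['wrist_torque'])"
python3 -m inch '[[1,[0,0,0],[0,0,-0.05]],[1,[0,0,0],[0,0,-0.05]]]'
python3 -c "
from h import *
s=bot.read_state();print(s['wrist_torque'])"
```

```text
t: 4.25
ee_pos: [0.5447, 0.1745, 0.1065]
tcp_rot: [179.8, 0.3, -155.4]
contact_force: [-2.1, 5.7, 7.5]
finger_gap: 0.725
grasp_force: 63.3
[ 1.08808493  0.5167147  -0.22737525]
t: 4.45
ee_pos: [0.5446, 0.1748, 0.1065]
tcp_rot: [179.8, 0.4, -149.8]
contact_force: [-3.4, 6.7, 6.9]
finger_gap: 0.731
grasp_force: 63.1
[ 1.32573895  0.6254724  -2.07732274]
t: 4.65
ee_pos: [0.5468, 0.1769, 0.1067]
tcp_rot: [179.7, 0.8, -144.1]
contact_force: [8.6, 18.5, 2.7]
finger_gap: 0.715
grasp_force: 64.2
[ 3.86218446 -1.86148741  0.47914653]
```

The ring reached its stop (torque step at about yaw -152°), then the pads slipped. I'll regrip from a little back and confirm the stop gently.

```bash
python3 -m inch '[[0,[0,0,0],[0,0,0]],[-1,[0,0,0],[0,0,0]],[-1,[0,0,0],[0,0,0]],[-1,[0,0,0],[0,0,0.1]],[-1,[0,0,0],[0,0,0.1]],[-1,[0,0,0],[0,0,0]],[-1,[0,0,0],[0,0,0]]]'
python3 -c "
from h import *
s=bot.read_state();print(s['wrist_torque'],s['ee_pos'],tool(np.array([.5425,.1735,.104])-s['ee_pos']))"
```

```text
t: 5.35
ee_pos: [0.5434, 0.1719, 0.1039]
tcp_rot: [-180.0, 0.0, -155.5]
contact_force: [-0.1, -0.0, 0.0]
finger_gap: 1.0
grasp_force: 0.0
[-0.03549561 -0.02711269 -0.02719597] [0.54336388 0.17189022 0.10391673] [ 1.19753033e-04  1.82298308e-03 -8.36537962e-05]
```

```bash
python3 -m inch '[[0,[0,0.002,0],[0,0,0]],[0,[0,0,0],[0,0,0]],[1,[0,0,0],[0,0,0]],[1,[0,0,0],[0,0,0]],[1,[0,0,0],[0,0,0]],[1,[0,0,0],[0,0,-0.02]]]'
python3 -c "
from h import *
s=bot.read_state();print(s['wrist_torque'])"
python3 -m inch '[[1,[0,0,0],[0,0,-0.03]]]'
python3 -c "
from h import *
s=bot.read_state();print(s['wrist_torque'])"
```

```text
t: 5.95
ee_pos: [0.5426, 0.1738, 0.1047]
tcp_rot: [-180.0, 0.0, -154.5]
contact_force: [-2.2, -0.8, 6.1]
finger_gap: 0.726
grasp_force: 63.5
[-0.28489261  0.38395936 -1.46116834]
t: 6.05
ee_pos: [0.5436, 0.1744, 0.1048]
tcp_rot: [180.0, 0.2, -152.9]
contact_force: [1.4, 1.2, -1.3]
finger_gap: 0.729
grasp_force: 67.0
[ 0.21050796 -0.08807738 -0.34721226]
```

```bash
python3 -m inch '[[0,[0,0,0],[0,0,0]],[-1,[0,0,0],[0,0,0]],[-1,[0,0,0],[0,0,0]],[-1,[0,0,-0.03],[0,0,0]],[-1,[0,0,-0.04],[0,0,0.15]],[-1,[0,0,-0.04],[0,0,0.15]],[-1,[0,0,-0.036],[0,0,0.15]],[-1,[0,-0.04,0],[0,0,0]],[-1,[0,-0.043,0],[0,0,0]],[-1,[0,-0.043,0],[0,0,0]],[-1,[0,-0.043,0],[0,0,0]],[-1,[0,-0.043,0],[0,0,0]],[-1,[0,-0.043,0],[0,0,0]],[-1,[0,-0.043,0],[0,0,0]],[-1,[0,-0.043,0],[0,0,0]],[-1,[0,-0.043,0],[0,0,0]],[-1,[0,-0.035,0],[0,0,0]],[-1,[0,0,0],[0,0,0]],[-1,[0,0,0],[0,0,0]]]'
python3 - <<'E'
from h import *
d=bot.get_image("wrist");im=d["pixels"][:,:,::-1];cv2.imwrite("pics/w2.png",im)
print(proj(d,[.538,-.248,.061]))
hsv=cv2.cvtColor(im,cv2.COLOR_BGR2HSV);m=cv2.inRange(hsv,(5,120,60),(22,255,255))
n,l,st,c=cv2.connectedComponentsWithStats(m)
for i in range(1,n):
    if st[i,4]>40:print(st[i],c[i],cast(d,c[i],.03))
E
```

```text
t: 7.95
ee_pos: [0.5525, -0.2453, 0.2489]
tcp_rot: [179.9, -0.1, -178.6]
contact_force: [-0.4, -0.5, 0.7]
finger_gap: 0.997
grasp_force: 0.0
[312.35943713 173.96884659]
[   0   81   80   46 2073] [ 30.52339604 102.39652677] [ 0.47354373 -0.55140104  0.03      ]
[ 64 142  20   7  84] [ 74.92857143 144.97619048] [ 0.51759501 -0.51389021  0.03      ]
[   0  155   88   38 1840] [ 38.1125     175.19673913] [ 0.55305284 -0.56387425  0.03      ]
[459 194  23  22 217] [467.50691244 201.47926267] [ 0.57318289 -0.06339736  0.03      ]
```

View pics/w2.png

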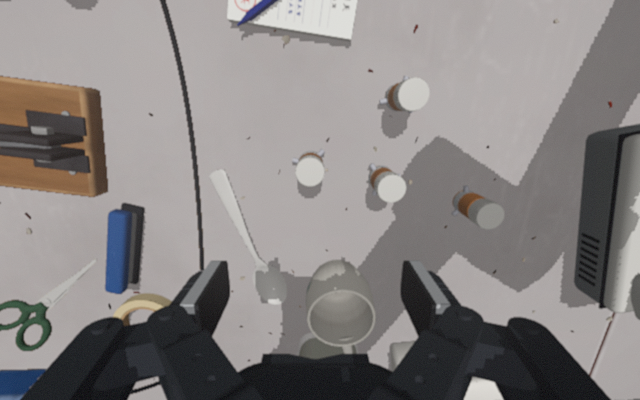

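The wanted cell's cap is at (310,171), with pins glinting near (295,161) and (322,155). The look-alikes are at (409,95), (390,186) and (487,211), and the mug is at (342,305).

```bash
python3 - <<'E'
from h import *
d=bot.get_image("wrist");im=d["pixels"][:,:,::-1]
x0,y0=280,135;cv2.imwrite("pics/c4.png",cv2.resize(im[y0:y0+60,x0:x0+60],None,fx=10,fy=10,interpolation=cv2.INTER_CUBIC))
w=cv2.inRange(cv2.cvtColor(im,cv2.COLOR_BGR2HSV),(0,0,195),(180,60,255));w[:130]=0;w[200:]=0;w[:,:285]=0;w[:,335:]=0
w=cv2.morphologyEx(w,cv2.MORPH_OPEN,np.ones((5,5)))
c=max(cv2.findContours(w,0,2)[0],key=cv2.contourArea);(u,v),r=cv2.minEnclosingCircle(c);print(u,v,r)
print("cap",cast(d,(u,v),.061))
for n,p in(("mug",(340,310)),):print(n,cast(d,p,.086))
print("nb",cast(d,(391,187),.061),cast(d,(410,94),.061))
for a in range(0,360,30):
    P=cast(d,(u,v),.061);P[2]=.009;t=np.radians(a);print(a,((proj(d,P+.0225*np.array([np.cos(t),np.sin(t),0]))-[x0,y0])*10).round())
E
```

```text
308.71234130859375 171.1913604736328 13.59152603149414
cap [ 0.53537216 -0.25095804  0.061     ]
mug [ 0.6868076  -0.21266867  0.086     ]
nb [ 0.55019598 -0.16336816  0.061     ] [ 0.45751798 -0.15452135  0.061     ]
0 [292. 461.]
30 [383. 439.]
60 [453. 375.]
90 [481. 284.]
120 [459. 190.]
150 [393. 119.]
180 [299.  91.]
210 [204. 114.]
240 [134. 182.]
270 [109. 275.]
300 [134. 367.]
330 [201. 435.]
```

View pics/c4.png

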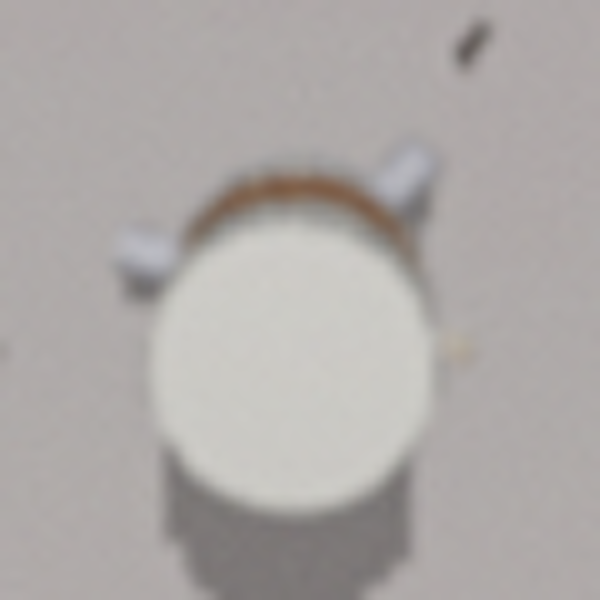

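```bash
python3 -m inch '[[-0.5,[0.008,-0.003,0.03],[0,0,0]],[-0.5,[0.008,-0.0025,0.03],[0,0,0]],[-0.5,[0,0,0.03],[0,0,0]],[-0.5,[0,0,0.03],[0,0,0]],[-0.5,[0,0,0.03],[0,0,0]],[-0.5,[0,0,0.02],[0,0,0]],[-0.5,[0,0,0.016],[0,0,0]],[-0.5,[0,0,0],[0,0,0]],[0,[0,0,0],[0,0,0]],[0.3,[0,0,0],[0,0,0]],[1,[0,0,0],[0,0,0]],[1,[0,0,0],[0,0,0]],[1,[0,0,0],[0,0,0]],[1,[0,0,0],[0,0,0]]]'
python3 -m inch '[[1,[0,0,-0.02],[0,0,0]],[1,[0,0,-0.03],[0,0,0]],[1,[0,0,-0.05],[0,0,0]],[1,[0,0,-0.05],[0,0,0]],[1,[0,0,-0.04],[0,0,0]],[1,[0,0,0],[0,0,0]],[1,[0,0,0],[0,0,0]]]'
python3 - <<'E'
from h import *
d=bot.get_image("wrist");im=d["pixels"][:,:,::-1];s=bot.read_state();p=s["ee_pos"]
c=proj(d,p-[0,0,.05]).astype(int);x0,y0=c-40;print(c,p)
o=cv2.resize(im[y0:y0+80,x0:x0+80],None,fx=7,fy=7,interpolation=cv2.INTER_CUBIC)
for a in range(0,360,30):
    t=np.radians(a);u=(proj(d,p+[.0225*np.cos(t),.0225*np.sin(t),-.054])-[x0,y0])*7+3;cv2.circle(o,tuple(u.astype(int)),2,(0,0,255) if a else (0,255,0),-1)
cv2.imwrite("pics/c5.png",o)
E
```

```text
t: 9.45
ee_pos: [0.5386, -0.2512, 0.0655]
tcp_rot: [-179.9, 0.2, -178.5]
contact_force: [-0.1, 1.5, 6.9]
finger_gap: 0.318
grasp_force: 59.5
t: 10.15
ee_pos: [0.5379, -0.2513, 0.2549]
tcp_rot: [-179.9, 0.1, -178.6]
contact_force: [-0.4, -0.1, -1.8]
finger_gap: 0.318
grasp_force: 59.1
[316 239] [ 0.53694283 -0.25072434  0.2531036 ]
```

View pics/c5.png

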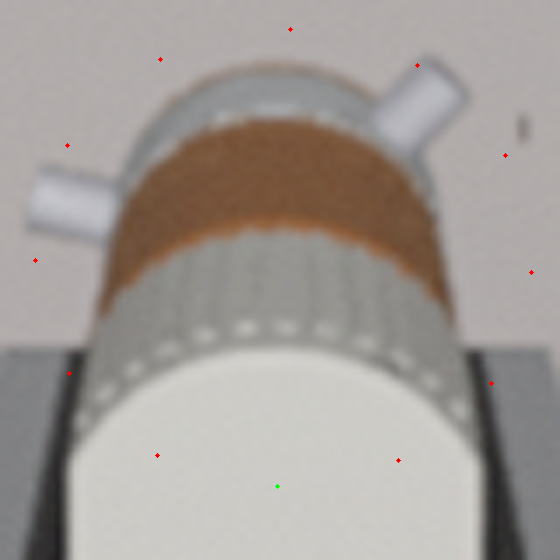

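The cell is held upright, with its pins showing at crop (445,78) and (33,200).

```bash
python3 - <<'E'
from h import *
d=bot.get_image("wrist");s=bot.read_state();p=s["ee_pos"];x0,y0=276,199
z=p[2]-.0565
f=lambda u,v:cast(d,(x0+(u-3)/7,y0+(v-3)/7),z)[:2]
A,B=f(447,80),f(33,200);A0,B0=f(400,130),f(105,215)
ang=lambda v:np.degrees(np.arctan2(v[1],v[0]))%360
print("tips",A,B,np.linalg.norm(A-B),"exp",.0225*3**.5)
print("axis dirs",ang(A-A0),ang(B-B0),ang(A-p[:2]),ang(B-p[:2]))
m=(A+B)/2;n=(B-A)/np.linalg.norm(B-A);perp=np.array([-n[1],n[0]]);
for sg in(1,-1):
    c=m+sg*perp*.01125;print(c,ang(A-c),ang(B-c),tool([*(c-p[:2]),0]))
print(p,s["tcp_rot"],s["q"])
E
```

```text
tips [ 0.51824989 -0.235949  ] [ 0.53062589 -0.27287282] 0.03894269980003509 exp 0.03897114317029973
axis dirs 140.51346873121423 258.6932752226622 141.45771970737326 255.5849020385703
[ 0.53510467 -0.25083566] 138.54805390427148 258.5118188468583 [ 1.30576842e-03 -3.94815533e-04  2.41922610e-06]
[ 0.51377112 -0.25798616] 78.51181884685832 318.54805390427146 [ 2.28118678e-02 -7.00814423e-03  4.20956690e-05]
[ 0.53640013 -0.25040823  0.25207237] [ 1.79912839e+02 -1.32506930e-01 -1.78563012e+02] [-3.11640432e+01  2.38530881e+01  7.35547723e+00  7.36609796e+01
  2.03514857e-03 -3.26009327e+01]
```

```bash
python3 -m inch '[[1,[-0.0016,0.0386,0],[0,0,0]],[1,[-0.0016,0.0386,0],[0,0,0]],[1,[-0.0016,0.0386,0],[0,0,0]],[1,[-0.0016,0.0386,0],[0,0,0]],[1,[-0.0016,0.0386,0],[0,0,0]],[1,[-0.0016,0.0386,0],[0,0,0]],[1,[-0.0016,0.0386,0],[0,0,0]],[1,[-0.0016,0.0386,0],[0,0,0]],[1,[-0.0016,0.0386,0],[0,0,0]],[1,[-0.0016,0.0386,0],[0,0,0]],[1,[-0.0012,0.0386,0],[0,0,0]],[1,[0,0,0],[0,0,-0.135]],[1,[0,0,0],[0,0,-0.135]],[1,[0,0,0],[0,0,-0.135]],[1,[0,0,0],[0,0,-0.135]],[1,[0,0,0],[0,0,-0.135]],[1,[0,0,0],[0,0,-0.135]],[1,[0,0,0],[0,0,-0.125]],[1,[0,0,0],[0,0,0]],[1,[0,0,0],[0,0,0]]]'
python3 - <<'E'
from h import *
P=[]
for i in range(4):
    d=bot.get_image("wrist");s=bot.read_state();P.append(s["ee_pos"])
p=np.mean(P,0);print(np.std(P,0),p,s["tcp_rot"],tool(np.array([.5429,.1745,.165])-p),s["contact_force"])
im=d["pixels"][:,:,::-1];c=proj(d,[.543,.173,.1]).astype(int);x0,y0=c-55
z0=p[2]-.0655
o=cv2.resize(im[y0:y0+110,x0:x0+110],None,fx=5,fy=5,interpolation=cv2.INTER_CUBIC);print(x0,y0,z0)
cv2.imwrite("pics/c6.png",o)
E
```

```text
t: 12.25
ee_pos: [0.5428, 0.1739, 0.2521]
tcp_rot: [179.9, -0.1, -125.1]
contact_force: [-0.3, 0.0, 0.2]
finger_gap: 0.317
grasp_force: 59.3
[1.75675357e-04 3.83187881e-05 3.16259203e-04] [0.54328396 0.17399591 0.25292162] [ 1.79970440e+02 -2.38433591e-02 -1.25045020e+02] [-0.00022881  0.00055845  0.08792183] [ 0.07410782  0.04148165 -0.91568751]
260 140 0.1874216200338779
```

```bash
python3 -m inch '[[1,[0,0.0005,0.03],[0,0,0]],[1,[0,0,0.03],[0,0,0]],[1,[0,0,0.01],[0,0,0]],[1,[0,0,0.005],[0,0,0]],[1,[0,0,0.005],[0,0,0]],[1,[0,0,0.005],[0,0,0]],[1,[0,0,0.004],[0,0,0]],[1,[0,0,0],[0,0,0]]]'
python3 -m inch '[[1,[0,0,0.004],[0,0,0]],[1,[0,0,0.003],[0,0,0]],[1,[0,0,0.003],[0,0,0]],[1,[0,0,0],[0,0,0]]]'
python3 -m inch '[[1,[0,0,0.002],[0,0,0]],[1,[0,0,0.002],[0,0,0]],[1,[0,0,0],[0,0,0]]]'
```

```text
t: 13.25
ee_pos: [0.5434, 0.1744, 0.1647]
tcp_rot: [-180.0, 0.0, -125.0]
contact_force: [-0.4, -0.4, -0.0]
finger_gap: 0.317
grasp_force: 59.3
t: 13.65
ee_pos: [0.5429, 0.1743, 0.1541]
tcp_rot: [180.0, -0.0, -125.0]
contact_force: [0.3, -0.2, 0.0]
finger_gap: 0.318
grasp_force: 59.3
t: 13.95
ee_pos: [0.5431, 0.1744, 0.1504]
tcp_rot: [180.0, -0.0, -125.0]
contact_force: [-0.8, -0.3, -0.5]
finger_gap: 0.32
grasp_force: 59.3
```

```bash
M="python3 -m inch"; python3 -m inch '[[1,[0,0,0.002],[0,0,0]],[1,[0,0,0.001],[0,0,0]],[1,[0,0,0],[0,0,0]]]'|egrep 'ee_pos|contact'
python3 -m inch '[[1,[0,0,0.001],[0,0,0]],[1,[0,0,0.001],[0,0,0]],[1,[0,0,0],[0,0,0]]]'|egrep 'ee_pos|contact'
python3 -m inch '[[1,[0,0,0.001],[0,0,0]],[1,[0,0,0],[0,0,0]]]'|egrep 'ee_pos|contact'
```

```text
ee_pos: [0.5432, 0.1744, 0.1475]
contact_force: [0.8, 0.1, -0.6]
ee_pos: [0.5432, 0.1744, 0.1455]
contact_force: [-0.2, 0.2, 0.1]
ee_pos: [0.5432, 0.1744, 0.1446]
contact_force: [0.3, -0.2, -0.8]
```

```bash
python3 -m inch '[[1,[0,0,0.001],[0,0,0]],[1,[0,0,0],[0,0,0]]]'|egrep 'ee_pos|contact'
python3 -m inch '[[1,[0,0,0.001],[0,0,0]],[1,[0,0,0],[0,0,0]]]'|egrep 'ee_pos|contact'
```

```text
ee_pos: [0.5432, 0.1744, 0.1436]
contact_force: [0.3, -0.2, -1.0]
ee_pos: [0.5432, 0.1744, 0.1426]
contact_force: [-0.3, -0.3, -0.3]
```

```bash
python3 -m inch '[[1,[0,0,0.0007],[0,0,0]],[1,[0,0,0],[0,0,0]]]'|egrep 'ee_pos|contact'
python3 -m inch '[[1,[0,0,0.0007],[0,0,0]],[1,[0,0,0],[0,0,0]]]'|egrep 'ee_pos|contact'
```

```text
ee_pos: [0.5432, 0.1744, 0.1419]
contact_force: [-0.1, 0.1, -1.0]
ee_pos: [0.5433, 0.1744, 0.1412]
contact_force: [-0.4, 0.3, -0.4]
```

```bash
python3 -m inch '[[1,[0,0,0.0007],[0,0,0]],[1,[0,0,0],[0,0,0]]]'|egrep 'ee_pos|contact'
python3 -m inch '[[1,[0,0,0.0007],[0,0,0]],[1,[0,0,0],[0,0,0]]]'|egrep 'ee_pos|contact'
```

```text
ee_pos: [0.5434, 0.1744, 0.1409]
contact_force: [-0.4, 0.6, 2.7]
ee_pos: [0.5434, 0.1745, 0.1405]
contact_force: [-1.7, 0.1, 5.2]
```

```bash
python3 -m inch '[[0.3,[0,0,0],[0,0,0]],[-0.3,[0,0,0],[0,0,0]],[-1,[0,0,0],[0,0,0]],[-1,[0,0,0],[0,0,0]],[-1,[0,0,-0.03],[0,0,0]],[-1,[0,0,-0.04],[0,0,0]],[-1,[0,0,-0.02],[0,0,0]],[-1,[0,0,0],[0,0,0]],[-1,[0,0,0],[0,0,0]]]'
python3 - <<'E'
from h import *
d=bot.get_image("wrist");im=d["pixels"][:,:,::-1].copy()
c=proj(d,[.543,.173,.12]).astype(int);x0,y0=c-55
o=cv2.resize(im[y0:y0+110,x0:x0+110],None,fx=5,fy=5,interpolation=cv2.INTER_CUBIC)
for a in np.arange(0,6.28,.15):
  for X,r,z,col in((.0,.015,.1365,(0,0,255)),(0,.028,.111,(0,255,0))):
    u=(proj(d,[.5428+r*np.cos(a),.1732+r*np.sin(a),z])-[x0,y0])*5+2;cv2.circle(o,tuple(u.astype(int)),1,col,-1)
cv2.imwrite("pics/c7.png",o)
E
```

```text
t: 16.85
ee_pos: [0.5435, 0.1744, 0.2297]
tcp_rot: [-180.0, 0.0, -125.0]
contact_force: [-0.8, -0.6, -0.9]
finger_gap: 1.001
grasp_force: 0.0
```

View pics/c7.png

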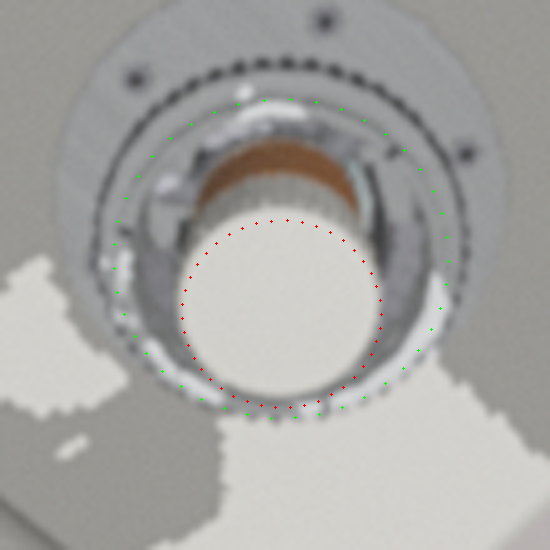

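The picture shows the cell standing upright and centred in the seat: cap at (280,300), pins down, ring clear all round. Now I grip the slim ring.

```bash
cat > t.py <<'E'
from h import *
w=[];f=[]
for i in range(3):
    bot.get_image("wrist");s=bot.read_state();w.append(s["wrist_torque"][2]);f.append(s["contact_force"])
print("tz %.3f"%np.mean(w),np.std(w).round(3),np.mean(f,0).round(1),s["ee_pos"].round(4),s["tcp_rot"][2].round(2))
E
python3 -m inch '[[-1,[0.0013,0,0.03],[0,0,0]],[-1,[0,0,0.03],[0,0,0]],[-1,[0,0,0.03],[0,0,0]],[-1,[0,0,0.02],[0,0,0]],[-1,[0,0,0.015],[0,0,0]],[-1,[0,0,0],[0,0,0]]]'|egrep 'ee|contact'
python3 t.py
python3 -m inch '[[0,[0,0,0],[0,0,0]],[0,[0,0,0],[0,0,0]],[1,[0,0,0],[0,0,0]],[1,[0,0,0],[0,0,0]],[1,[0,0,0],[0,0,0]],[1,[0,0,0],[0,0,0]]]'|egrep 'gap|grasp'
python3 t.py
python3 -m inch '[[1,[0,0,0],[0,0,0.05]],[1,[0,0,0],[0,0,0.05]]]' >/dev/null;python3 t.py
python3 -m inch '[[1,[0,0,0],[0,0,0.05]]]'>/dev/null;python3 t.py
```

```text
ee_pos: [0.5389, 0.1726, 0.1006]
contact_force: [-0.5, -0.4, 0.2]
tz 0.019 0.014 [-0.5  0.1  0.4] [0.5423 0.1733 0.1047] -124.98
finger_gap: 0.723
grasp_force: 63.3
tz -0.165 0.016 [-3.8  1.4  7.5] [0.5425 0.1741 0.1068] -124.98
tz -0.231 0.024 [-4.1  1.4  7.4] [0.5426 0.1741 0.1068] -130.73
tz -0.207 0.019 [-4.   1.   8.1] [0.5426 0.1741 0.1068] -133.59
```

```bash
python3 -m inch '[[1,[0,0,0],[0,0,0.05]]]' |egrep rot;python3 t.py
python3 -m inch '[[1,[0,0,0],[0,0,0.05]]]'>/dev/null;python3 t.py
python3 -m inch '[[1,[0,0,0],[0,0,0.05]]]'>/dev/null;python3 -c "
from h import *
s=bot.read_state();print(s['wrist_torque'][2],s['finger_gap'])";python3 t.py
```

```text
tcp_rot: [180.0, 0.1, -136.5]
tz -0.235 0.017 [-4.2  0.6  7.6] [0.5426 0.174  0.1068] -136.46
tz -0.191 0.057 [-3.5  1.2  7.7] [0.5427 0.174  0.1068] -139.32
0.16893614738406887 0.724235946992633
tz -0.209 0.045 [-3.9  0.9  7.9] [0.5427 0.174  0.1068] -142.18
```

```bash
cat > tm.py <<'E'
from h import *
s=bot.read_state();print("tz %.3f"%s["wrist_torque"][2],s["contact_force"].round(1),s["tcp_rot"][2].round(2),round(s["finger_gap"],3))
E
for i in 1; do python3 -m inch '[[1,[0,0,0],[0,0,0.025]],[1,[0,0,0],[0,0,0.025]]]'>/dev/null;python3 tm.py
python3 -m inch '[[1,[0,0,0],[0,0,0.025]]]'>/dev/null;python3 tm.py
python3 -m inch '[[1,[0,0,0],[0,0,0.025]]]'>/dev/null;python3 tm.py; done
```

```text
tz 0.183 [-3.8  1.3  8. ] -145.04 0.719
tz 0.230 [-3.6  1.4  6.6] -146.47 0.727
tz 0.231 [-3.8 -0.7  7.3] -147.91 0.731
```

```bash
python3 -m inch '[[1,[0,0,0],[0,0,0.025]]]'>/dev/null;python3 tm.py
python3 -m inch '[[1,[0,0,0],[0,0,0.025]]]'>/dev/null;python3 tm.py
python3 -m inch '[[1,[0,0,0],[0,0,0.025]]]'>/dev/null;python3 tm.py
```

```text
tz 0.159 [-3.3  0.   8.4] -149.34 0.725
tz 0.260 [-3.6  0.8  8.1] -150.77 0.731
tz 0.231 [-3.5  0.2  7.5] -152.21 0.73
```

```bash
python3 -m inch '[[1,[0,0,0],[0,0,0.025]]]'>/dev/null;python3 tm.py
python3 -m inch '[[1,[0,0,0],[0,0,0.025]]]'>/dev/null;python3 tm.py
python3 -m inch '[[1,[0,0,0],[0,0,0.025]]]'>/dev/null;python3 tm.py
python3 -m inch '[[1,[0,0,0],[0,0,0.025]]]'>/dev/null;python3 tm.py
```

```text
tz 0.226 [-3.6 -0.2  8.1] -153.64 0.725
tz 0.207 [-3.9 -0.6  7.8] -155.07 0.727
tz 0.228 [-3.7 -0.2  6.7] -156.5 0.729
tz 0.236 [-2.9 -0.9  6.7] -157.94 0.728
```

```bash
python3 -m inch '[[1,[0,0,0],[0,0,0.025]]]'>/dev/null;python3 tm.py
python3 -m inch '[[1,[0,0,0],[0,0,0.025]]]'>/dev/null;python3 tm.py
python3 -m inch '[[1,[0,0,0],[0,0,0.025]]]'>/dev/null;python3 tm.py
```

```text
tz 0.161 [-4.1  0.6  8.2] -159.37 0.724
tz 0.203 [-3.9 -0.8  8.1] -160.8 0.724
tz 0.224 [-4.  -1.2  7.4] -162.24 0.723
```

Still plain turning at 0.65 rad, baseline about 0.215 N m.

```bash
python3 -m inch '[[1,[0,0,0],[0,0,0.025]]]'>/dev/null;python3 tm.py
python3 -m inch '[[1,[0,0,0],[0,0,0.025]]]'>/dev/null;python3 tm.py
python3 -m inch '[[1,[0,0,0],[0,0,0.025]]]'>/dev/null;python3 tm.py
python3 -m inch '[[1,[0,0,0],[0,0,0.025]]]'>/dev/null;python3 tm.py
```

```text
tz 0.145 [-3.3  0.1  7.3] -163.67 0.723
tz 0.235 [-2.8 -0.5  7.4] -165.1 0.725
tz 0.190 [-3.5 -0.3  7.9] -166.53 0.724
tz 0.229 [-3.4 -0.6  8. ] -167.96 0.719
```

```bash
python3 -m inch '[[1,[0,0,0],[0,0,0.025]]]'>/dev/null;python3 tm.py
python3 -m inch '[[1,[0,0,0],[0,0,0.025]]]'>/dev/null;python3 tm.py
python3 -m inch '[[1,[0,0,0],[0,0,0.025]]]'>/dev/null;python3 tm.py
```

```text
tz 0.303 [-3.6  0.1  7.6] -169.4 0.728
tz 0.221 [-3.4 -0.9  7.6] -170.83 0.722
tz 0.220 [-3.3 -1.2  8.3] -172.26 0.73
```

```bash
python3 -m inch '[[1,[0,0,0],[0,0,0.025]]]'>/dev/null;python3 tm.py
python3 -m inch '[[1,[0,0,0],[0,0,0.025]]]'>/dev/null;python3 tm.py
python3 -m inch '[[1,[0,0,0],[0,0,0.025]]]'>/dev/null;python3 tm.py
```

```text
tz 0.215 [-2.6  0.6  7.1] -173.7 0.728
tz 0.168 [-2.8 -0.3  7.6] -175.13 0.728
tz 0.237 [-4.5 -0.3  7.3] -176.56 0.727
```

```bash
python3 -m inch '[[1,[0,0,0],[0,0,0.025]]]'>/dev/null;python3 tm.py
python3 -m inch '[[1,[0,0,0],[0,0,0.025]]]'>/dev/null;python3 tm.py
python3 -m inch '[[1,[0,0,0],[0,0,0.025]]]'>/dev/null;python3 tm.py
```

```text
tz 0.197 [-3.7 -0.7  7.3] -177.99 0.725
tz 0.290 [-2.2 -0.5  7.6] -179.42 0.721
tz 0.236 [-2.7 -1.   8.2] 179.15 0.732
```

```bash
python3 -m inch '[[1,[0,0,0],[0,0,0.025]]]'>/dev/null;python3 tm.py
python3 -m inch '[[1,[0,0,0],[0,0,0.025]]]'>/dev/null;python3 tm.py
python3 -m inch '[[1,[0,0,0],[0,0,0.025]]]'>/dev/null;python3 tm.py
```

```text
tz 0.370 [-3.  -2.4  7.7] 177.72 0.722
tz 0.318 [-3.1 -1.1  7.3] 176.29 0.727
tz 0.416 [-3.7 -1.7  6.8] 174.86 0.728
```

```bash
python3 -m inch '[[1,[0,0,0],[0,0,0.02]]]'>/dev/null;python3 tm.py
python3 -m inch '[[1,[0,0,0],[0,0,0.015]]]'>/dev/null;python3 tm.py
```

```text
tz 0.462 [-3.5 -1.2  7.8] 173.73 0.725
tz 0.398 [-3.3 -1.1  8.2] 172.89 0.729
```

The torque rise is about 0.2 N m over about 0.12 rad of pressing, which puts roughly 11 N on the window. I stop here, let go and retreat.

```bash
python3 t.py; python3 -m inch '[[0.3,[0,0,0],[0,0,0]],[-1,[0,0,0],[0,0,0]],[-1,[0,0,0],[0,0,0]],[-1,[0,0,0],[0,0,0]],[-1,[0,0,-0.02],[0,0,0]],[-1,[0,0,-0.04],[0,0,0]],[-1,[0,0,-0.04],[0,0,0]],[-1,[0,0,-0.04],[0,0,0]],[-1,[0,0,0],[0,0,0]],[-1,[0,0,0],[0,0,0]]]'
python3 - <<'E'
from h import *
d=bot.get_image("wrist");im=d["pixels"][:,:,::-1]
w=cv2.inRange(cv2.cvtColor(im,cv2.COLOR_BGR2HSV),(0,0,195),(180,60,255))
cp=proj(d,[.5428,.1732,.136]);print(cp)
cv2.imwrite("pics/c8.png",im)
g=cv2.GaussianBlur(cv2.resize(cv2.cvtColor(im,cv2.COLOR_BGR2GRAY)[int(cp[1])-40:int(cp[1])+40,int(cp[0])-40:int(cp[0])+40],None,fx=5,fy=5),(0,0),2)
r=296.35*.015/(d["world_from_camera"][2,3]-.136)*5
ci=cv2.HoughCircles(g,cv2.HOUGH_GRADIENT,1,200,param1=60,param2=12,minRadius=int(r*.9),maxRadius=int(r*1.15))
u=ci[0,0];print(u,r,cast(d,(u[0]/5+int(cp[0])-40,u[1]/5+int(cp[1])-40),.136))
E
```

```text
tz 0.260 0.01 [-3.3 -0.6  7.5] [0.5429 0.1734 0.1069] 172.89
t: 24.1
ee_pos: [0.5436, 0.1735, 0.2461]
tcp_rot: [179.9, 0.2, 172.8]
contact_force: [0.1, 0.3, -0.7]
finger_gap: 0.997
grasp_force: 0.0
[314.04706555 209.47441083]
[203.5 114.5  98.8] 97.82488725443292 [0.52826309 0.17556563 0.136     ]
```

```bash
python3 - <<'E'
from h import *
d=bot.get_image("wrist");im=d["pixels"][:,:,::-1];cp=proj(d,[.5428,.1732,.136]).astype(int)
print(bot.read_state()["ee_pos"],cp)
g=cv2.cvtColor(im,cv2.COLOR_BGR2GRAY)
print("col",g[cp[1]-55:cp[1]+45:3,cp[0]].tolist());print("row",g[cp[1]-2,cp[0]-45:cp[0]+45:3].tolist())
hsv=cv2.cvtColor(im,cv2.COLOR_BGR2HSV);m=cv2.inRange(hsv,(3,90,40),(24,255,255))
n,l,st,c=cv2.connectedComponentsWithStats(m)
for i in range(1,n):
    if st[i,4]>15 and np.hypot(*(c[i]-cp))<80:print("amber",st[i],c[i])
for z in(.077,.086,.1,.115,.136):print(z,proj(d,[.5428,.1732,z]),proj(d,[.5428-.015,.1732,z]))
E
```

```text
[0.54194529 0.17318521 0.24364301] [314 211]
col [147, 145, 146, 110, 148, 125, 136, 113, 111, 87, 88, 141, 151, 200, 198, 198, 198, 198, 197, 198, 195, 195, 196, 197, 182, 171, 175, 197, 197, 198, 198, 198, 197, 197]
row [142, 140, 140, 145, 133, 138, 128, 126, 160, 176, 198, 198, 197, 197, 197, 198, 198, 198, 197, 197, 197, 193, 182, 167, 126, 174, 180, 198, 196, 200]
amber [301 182  28  11 127] [314.24409449 185.87401575]
0.077 [314.63747968 192.44109024] [312.72084303 177.76378184]
0.086 [314.63187507 194.8802555 ] [312.65684886 179.79582491]
0.1 [314.62245726 198.97895   ] [312.54917997 183.21469643]
0.115 [314.61128955 203.83921338] [312.42128526 187.27580999]
0.136 [314.59340921 211.62085846] [312.21601736 193.7937985 ]
```

```bash
python3 -c "
from station import bot
print(bot.sign_off())"
```

```text
the job is handed in; nothing more can be done
None
```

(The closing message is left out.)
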